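Line up the heels with a ruler

ROBOT

A 6-joint arm with a two-finger parallel gripper is mounted at the origin on the work surface. World frame = base frame: x ahead of the robot, y to its left, z up, the work surface at z = 0. Lengths are in mm, angles in rad, forces in N, time in s.
With the tool pointing down it reaches from about 300 to 775 mm from the base axis. Payload 14.6 kg.
Tool frame: the origin (TCP) lies midway between the tips of the shut fingers; the grasp point (between the pads) lies 19 mm behind it; x points along the fingers, z is the direction in which the jaws open and shut, and the axes are right-handed (so a half turn about x gives the same grasp; the last joint's range is limited). The gripper opens to 94 mm and grips with 3 to 60 N. Pads are 16 mm wide; open, the fingers measure 119 mm over their backs; the gripper's body (75 mm by 177 mm) begins 78 mm behind the grasp point.
Start: joints at [-0.067, 0.3, 1.521, -0, 1.321, -0.067], TCP at [549.99, -0.002, 205.446] pointing down, gripper open.
Joint ranges: [-3.03, 3.03], [-0.79, 2.21], [0.23, 2.52], [-1.04, 4.18], [0, 3.07], [-2.55, 2.55]. Speed limits (rad/s): [2.22, 2.22, 2.57, 3.14, 3.14, 3.14].

INTERFACE

Orientations are given as [roll, pitch, yaw] about the fixed x, y, z axes, in that order (R = Rz(yaw) Ry(pitch) Rx(roll)).
In Python, from cell import * gives the robot as it stands.
- The arm moves only by the tool play_rows, never from a script. Its argument "motion" is one flat list of numbers, 7 for each row, row after row: the turn, a rotation vector about the tool's x, y, z in rad, then the shift along the tool's x, y, z in m, then the closure, from -1 (fully open) to 1 (shut), so that 0 is half open. In form: [rx, ry, rz, x, y, z, fingers, rx, ry, rz, x, y, z, fingers, ...]. A call has 1 to 20 rows; each row shifts and turns the pose as measured when the row begins, along the tool's axes as they then stand; what a row does not reach is not made up. A row lasts 1/10 s, in which the tool goes at most 50 mm and 8.59 degrees, less where a joint would pass 70% of its speed; a pose out of reach is approached as far as the arm can. A call with a gripper value outside its range is refused whole. The fingers move at their own pace and stop on an object; "newtons" is the grip in N (left out, the last holds). Time passes only in rows, so rows that do not move let the fingers close. It gives the time, the measured TCP pose, the force and the opening at its end, in the units of the state.
- read_state(): the state, without advancing time (a new reading comes with each control period).
- camera(name): name is "scene" or "side" or "wrist"; returns (picture, depth): 480x640x3 uint8, blue, green, red; 480x640 float32, mm along the optical axis (not along the pixel's ray), 0 where there is no reading.
- camera_params(name): a dict with "fx", "fy", "cx", "cy" (pixels), "k1" (the pictures are not rectified: a ray, as slopes to the right and down, at radius r is drawn at 1 + k1 r^2 times it, then the intrinsics apply), "T" (4x4, takes a point from camera to world coordinates). Camera axes: x right, y down, z forward; pixel columns grow to the right and rows downward; lengths in mm; the calibration is good to about 2 mm. A picture is of the moment at which its call begins: read the wrist's pose just before it. camera_params takes no time and is no camera call; for the wrist camera it gives the pose at the moment of the call.
- sign_off(): hands the job in, once; it reports no verdict.
Trained networks look in the newest picture that a camera, given by its name, has taken for a name from the list of things; names that differ only in an ending like _2 or _b are one class to them, and where a whole thing is asked for, a point or a joint stands for the part that bears it (a point fixed in the world has none). Each returns a list of dicts, best first, with "conf" (0 to 1); they miss things now and then, are a little off and sometimes report something else, mostly with a low value. They report only what shows in the picture. A call takes as long as a camera call.
- masks_of(camera, name): "region" (480x640 bool, what is visible of it).
- place_of(camera, name): "at" ([x, y, z] in mm, in the coordinates of the camera as it stood for that picture, good to about 4 mm: a listed point, or the origin of a listed thing).
The state is a dict: "clock": time; "joints": joint angles; "qd": joint speeds; "effort": joint torques, N m; "eef_pos": TCP position; "eef_rot": TCP orientation; "wrist_force": force on the tool from outside, world axes, zero at the start; "moment": the same for the moment, N m; "finger_gap": finger opening in mm.
Only numpy, scipy, OpenCV 4.12 (cv2) and the standard library are available. Lean on these libraries where they do the work, as an engineer would, in place of code of your own. Each camera call takes 0.05 s, during which the arm holds its last target.

TASK

Take the ruler by its wooden grip and, with its long edge and not with the fingers, push the four black heels along the board until all four round backs rest against the steel stop bar and the flat faces stand square in one straight line along the ruler. Feel for the bar, and hold the whole row pressed evenly and gently against it for about a second, with about 8 N in all. Then draw the ruler away, lay it down flat on the concrete ledge off the board, let go, and leave the row in line and the nippers, bowl, knob and tin where they are.

Things in the scene. Friction and masses are not known exactly. Their poses are not given: they have to be found in the camera images.
- board: Fixed plywood board on the ledge, 295 mm (x) by 370 mm (y), 12 mm thick. Origin on the ledge, 120 mm from its near edge; +x points towards its stop bar, a dark steel bar clamped across it along y: 250 mm long, 12 mm thick, 20 mm high. The bar is set anew each time: its near face is somewhere from x = 48 to 88 mm; this is not measured. Two wing nuts behind it stand 20 mm above the board.
- heel1_mid (a point): One of four identical loose black plastic shoe heels, first from the board's -y end, on the board: D-shaped from above, 46 mm deep (x) by 44 mm wide (y) by 24 mm high, about 50 g. This point is the centre, half-way up. Its +x axis points out of the round back (radius 22 mm, 23 mm ahead), which roughly faces the stop bar; the straight flat face is 23 mm behind and roughly faces the ruler as it pushes.
- heel2_mid (a point): One of four identical loose black plastic shoe heels, second from the -y end, on the board: D-shaped from above, 46 mm deep (x) by 44 mm wide (y) by 24 mm high, about 50 g. This point is the centre, half-way up. Its +x axis points out of the round back (radius 22 mm, 23 mm ahead), which roughly faces the stop bar; the straight flat face is 23 mm behind and roughly faces the ruler as it pushes.
- heel3_mid (a point): One of four identical loose black plastic shoe heels, third from the -y end, on the board: D-shaped from above, 46 mm deep (x) by 44 mm wide (y) by 24 mm high, about 50 g. This point is the centre, half-way up. Its +x axis points out of the round back (radius 22 mm, 23 mm ahead), which roughly faces the stop bar; the straight flat face is 23 mm behind and roughly faces the ruler as it pushes.
- heel4_mid (a point): One of four identical loose black plastic shoe heels, last, at the +y end, on the board: D-shaped from above, 46 mm deep (x) by 44 mm wide (y) by 24 mm high, about 50 g. This point is the centre, half-way up. Its +x axis points out of the round back (radius 22 mm, 23 mm ahead), which roughly faces the stop bar; the straight flat face is 23 mm behind and roughly faces the ruler as it pushes.
- ruler_mid (a point): Loose ruler, 300 g, flat on the ledge right or left of the board: an aluminium bar 250 mm long (y), 50 mm wide (x), 10 mm thick, with a wooden grip rib along its middle, 90 mm long (y), 20 mm wide (x), reaching from 10 to 60 mm above the underside (held high, the fingers pass over the heels). Both halves are alike. This point is its centre, 30 mm up; its long edges are 25 mm away in x.
- nippers: Bystander: loose steel end nippers 185 mm long (x), 65 mm wide, 15 mm high, on the ledge on the side of the board where the ruler is not. Origin between its legs, at the underside.
- bowl: Bystander: chipped enamel bowl of brass studs, 116 mm across, 40 mm high, on the ledge beyond the board's far right corner. Origin under its centre.
- knob: Bystander: turned wooden shoe-stretcher knob, 34 mm across, 45 mm high, standing on the board behind the stop bar, between the wing nuts. Origin under its centre.
- tin: Bystander: small steel polish tin, 37 mm across, 22 mm high, on the board past the +y end of the row of heels. Origin under its centre.

How it is judged:
By the outcome, as a careful person would: the job done as asked, in the order asked, and still so for the second after the job is handed in, with the robot touching nothing.
It also fails if it takes over 72 s, if anything falls off the work surface, if the arm or the gripper's body presses on something with over 40 N, if the wrist force passes 120 N, or if a joint passes its speed limit or range.

## Working session

There is one attempt and no reset: what is moved stays moved. The work goes in short steps, Python scripts to look and compute and a tool call to move; the robot and the scene stay as the last step left them, time stands still between calls to the robot, and variables do not carry over. Pictures are saved under pics/ and viewed, and the job is handed in when it is done.

Besides the shell and the picture viewer there is one more tool, called after "Emit:" as a command line: name --argument value ..., lists and objects as JSON in quotes. play_rows: Moves the arm, as the interface text tells. Its arguments: {"type":"object","properties":{"motion":{"type":"array","items":{"type":"number"}},"newtons":{"type":"number"}},"required":["motion"]}

```bash
ls; mkdir -p pics; cat > h.py <<'E'
from cell import *
import numpy as np, cv2
from scipy.spatial.transform import Rotation as R
def snap(n,f=None):
    p=camera_params(n); im,d=camera(n)
    if f: cv2.imwrite('pics/'+f,im)
    return p,im,d
def w(p,at):
    T=np.array(p['T']); return T[:3,:3]@np.array(at)+T[:3,3]
def pix2w(p,u,v,z=None,d=None):
    x=(u-p['cx'])/p['fx'];y=(v-p['cy'])/p['fy']
    K=np.array([[1,0,0],[0,1,0],[0,0,1.]])
    a,b=x,y
    for _ in range(20):
        r2=a*a+b*b; s=1+p['k1']*r2; a,b=x/s,y/s
    T=np.array(p['T']); ray=T[:3,:3]@np.array([a,b,1]); o=T[:3,3]
    t=d if d is not None else (z-o[2])/ray[2]
    return o+ray*t
def proj(p,P):
    T=np.array(p['T']); c=T[:3,:3].T@(np.array(P)-T[:3,3]); a,b=c[0]/c[2],c[1]/c[2]
    s=1+p['k1']*(a*a+b*b); return a*s*p['fx']+p['cx'],b*s*p['fy']+p['cy']
E
python3 - <<'E'
from h import *
print(read_state())
for n in ['scene','side','wrist']:
    p,im,d=snap(n,n+'0.png'); print(n,p)
    for o in ['board','heel1_mid','ruler_mid','nippers','bowl','knob','tin']:
        for r in place_of(n,o)[:5]: print(n,o,round(r['conf'],2),w(p,r['at']).round(1))
E
```

```text
pics
{'clock': 0.0, 'joints': array([-6.66078637e-02,  3.00454189e-01,  1.52158609e+00,  6.18949819e-07,
        1.32071739e+00, -6.65983298e-02]), 'qd': array([ 3.70416341e-05, -2.84782644e-04, -5.81893137e-04, -6.15747632e-04,
       -1.24301217e-03, -9.48829400e-04]), 'effort': array([-1.53750298e-03, -5.31805658e+01, -3.52735734e+01,  7.07558286e-02,
        2.43994006e-02, -4.79655944e-05]), 'eef_pos': array([5.49730310e+02, 1.08942819e-02, 2.04893493e+02]), 'eef_rot': array([3.07447972, 1.56963131, 3.07447004]), 'wrist_force': array([ 0.78772811, -0.02659788,  0.98191614]), 'moment': array([-0.02949004, -0.0228151 ,  0.02487909]), 'finger_gap': 93.61304946721727}
scene {'fx': 562.3830971084983, 'fy': 562.3830971084983, 'cx': 313.4163481220836, 'cy': 232.83966030079472, 'k1': -0.07903652055518845, 'T': array([[-8.12396528e-01,  4.56531831e-01, -3.62754143e-01,
         9.71071322e+02],
       [ 5.82997738e-01,  6.23980943e-01, -5.20347403e-01,
         5.68302719e+02],
       [-1.12034805e-02, -6.34213269e-01, -7.73076976e-01,
         9.27316684e+02],
       [ 0.00000000e+00,  
[... 1113 characters left out ...]
x': 370.6349591419983, 'fy': 370.6349591419983, 'cx': 315.4078819164588, 'cy': 243.29361794269056, 'k1': -0.015221830225978908, 'T': array([[ 9.99999360e-01, -1.12883487e-03,  7.32854640e-05,
         5.50577079e+02],
       [-1.06297143e-03, -9.59861625e-01, -2.80471980e-01,
         8.19081094e+01],
       [ 3.86950456e-04,  2.80471723e-01, -9.59862210e-01,
         3.84694022e+02],
       [ 0.00000000e+00,  0.00000000e+00,  0.00000000e+00,
         1.00000000e+00]])}
wrist board 0.93 [556.5  21.5   3.7]
wrist heel1_mid 0.6 [520.3 -73.2  23.6]
wrist nippers 0.86 [ 460.  -347.1   -3.5]
wrist knob 0.97 [689.9  69.6  15.5]
wrist knob 0.29 [516.8 106.4  20. ]
wrist tin 0.66 [596.6 187.4  14.4]
```

View pics/scene0.png

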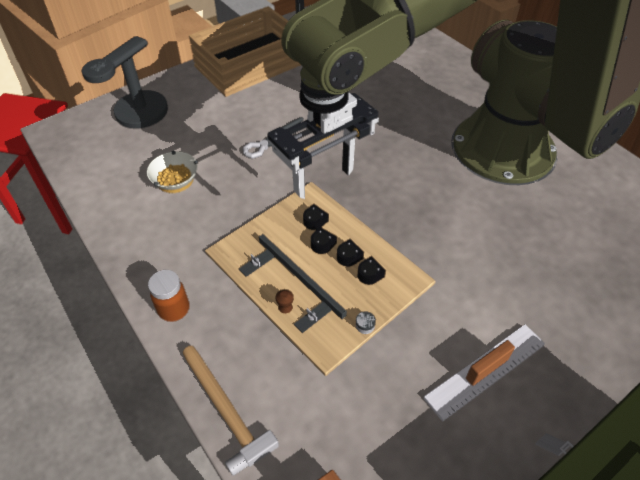

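View pics/wrist0.png

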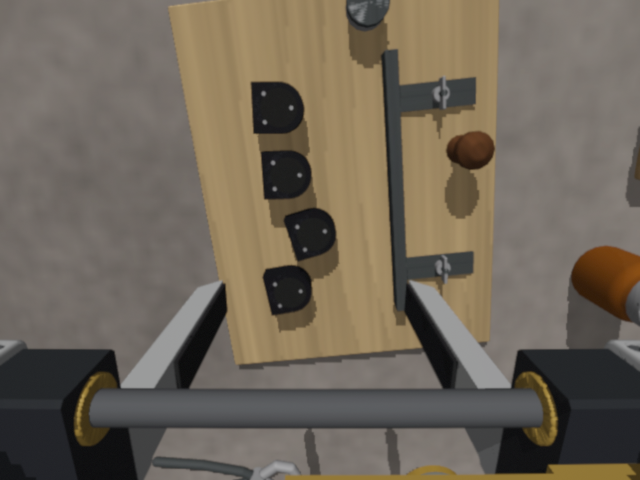

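View pics/side0.png

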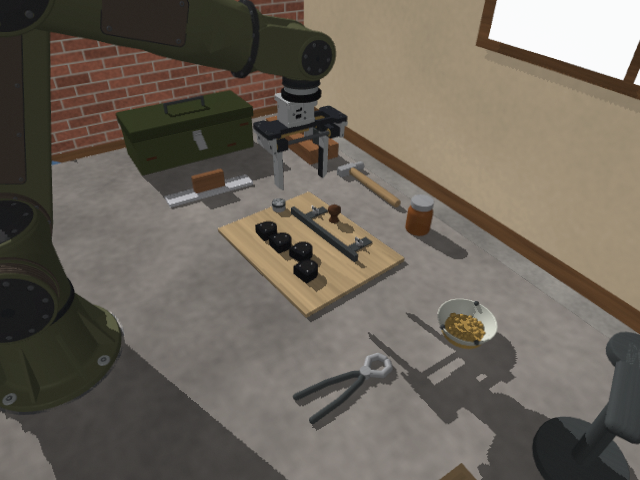

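```bash
python3 - <<'E'
from h import *
for n in ['scene','wrist']:
    p,im,d=snap(n)
    for o in ['heel2_mid','heel3_mid','heel4_mid','ruler_mid']:
        for r in place_of(n,o)[:4]: print(n,o,round(r['conf'],2),w(p,r['at']).round(1))
E
```

```text
scene heel2_mid 0.77 [552.4  -9.4  29.2]
scene heel4_mid 0.8 [518.7 102.5  23.1]
scene ruler_mid 0.71 [474.1 383.7  35.6]
wrist heel2_mid 0.76 [547.3 -11.7  26.5]
wrist heel3_mid 0.86 [526.2  46.4  20.9]
wrist heel3_mid 0.44 [518.1 -73.8  23.2]
```

```bash
cat >> h.py <<'E'
def cloud(p,d):
    v,u=np.mgrid[0:480,0:640]
    x=(u-p['cx'])/p['fx'];y=(v-p['cy'])/p['fy'];a,b=x.copy(),y.copy()
    for _ in range(15):
        s=1+p['k1']*(a*a+b*b); a,b=x/s,y/s
    c=np.stack([a*d,b*d,d],-1); T=np.array(p['T'])
    W=c@T[:3,:3].T+T[:3,3]; W[d<=0]=np.nan
    return W
def rect(P):
    (c,s,a)=cv2.minAreaRect(P.astype(np.float32)); return np.round(c,1),np.round(s,1),round(a,2)
E
python3 - <<'E'
from h import *
p,im,d=snap('wrist'); W=cloud(p,d)
print('depth res', np.nanmin(W[...,2]))
for o in ['heel1_mid','heel2_mid','heel3_mid','heel4_mid','tin','knob','board']:
    for r in masks_of('wrist',o)[:3]:
        m=r['region']&np.isfinite(W[...,2]); P=W[m]; zt=np.percentile(P[:,2],90)
        t=P[abs(P[:,2]-zt)<3]
        print(o,round(r['conf'],2),m.sum(),'ztop',zt.round(1),rect(t[:,:2]))
# bar: x>board, z 26..40, dark
bm=(W[...,2]>27)&(W[...,2]<37)&(W[...,0]>590)&(W[...,0]<660)
n,l,st,c=cv2.connectedComponentsWithStats(bm.astype(np.uint8))
for i in range(1,n):
    if st[i,4]>150: print('comp',st[i],rect(W[l==i][:,:2]), W[l==i][:,2].mean())
m=l==1+np.argmax(st[1:,4]); P=W[m][:,:2]
# near face per y bin
for y0 in range(-110,140,20):
    q=P[(P[:,1]>y0)&(P[:,1]<y0+20)]
    if len(q): print(y0,np.percentile(q[:,0],[1,5,50,95,99]).round(1))
p,im,d=snap('scene'); W=cloud(p,d)
for r in masks_of('scene','ruler_mid')[:2]:
    m=r['region']&np.isfinite(W[...,2]);P=W[m]
    print('ruler',r['conf'],rect(P[(P[:,2]<16)][:,:2]), rect(P[(P[:,2]>52)][:,:2]),P[:,2].max())
E
```

```text
depth res -3.2121859212678032
heel1_mid 0.75 1999 ztop 37.3 (array([523.3, -72.2]), array([45.9, 44.7]), 9.74)
heel2_mid 0.81 2079 ztop 37.3 (array([547.8, -10.9]), array([46. , 44.3]), 17.49)
heel3_mid 0.95 2281 ztop 37.4 (array([523.6,  46.1]), array([46. , 44.1]), 2.13)
heel4_mid 0.69 2521 ztop 37.3 (array([516.8, 105.7]), array([43.8, 45.9]), 89.89)
tin 0.81 1074 ztop 34.8 (array([594.7, 181. ]), array([19.4, 35.2]), 89.73)
knob 0.91 1439 ztop 56.9 (array([691.3,  69.4]), array([23.9, 25.3]), 6.17)
board 0.85 89233 ztop 13.7 (array([583.8,  24.4]), array([294.6, 369.7]), 5.88)
comp [361   0  29  28 604] (array([601.2, 181. ]), array([19.4, 22.3]), 89.61) 33.69920999002747
comp [ 384   49   24  263 3433] (array([629. ,  29.6]), array([ 12.6, 249.3]), 5.88) 31.831577206474304
-110 [635.6 635.9 638.8 642.6 643. ]
-90 [633.4 633.7 638.1 642.9 643.2]
-70 [631.4 632.1 637.4 642.9 644.3]
-50 [629.4 630.1 635.6 641.7 642.3]
-30 [627.5 628.1 633.5 639.4 639.9]
-10 [625.5 626.1 631.4 637.3 638.6]
10 [623.2 624.  629.5 635.5 636.1]
30 [621.2 621.9 627.3 633.4 633.9]
50 [619.2 619.8 625.3 631.1 631.9]
70 [617.  617.8 623.2 628.9 629.7]
90 [615.1 615.9 621.2 627.  628.1]
110 [613.  613.9 619.1 625.  626.3]
130 [611.1 611.6 617.3 622.9 624.3]
ruler 0.73 (array([471.3, 384. ]), array([ 54. , 259.4]), 88.35) (array([475.8, 385.9]), array([21.3, 92.7]), 88.47) 63.91689243863243
```

```bash
cat >> h.py <<'E'
def pose():
    s=read_state(); return np.array(s['eef_pos']), R.from_euler('xyz',s['eef_rot']), s
def down(yaw):  # tool x down, tool z at yaw in xy (jaw axis)
    x=np.array([0,0,-1.]); z=np.array([np.cos(yaw),np.sin(yaw),0]); y=np.cross(z,x)
    return R.from_matrix(np.stack([x,y,z],1))
def plan(tp,tyaw,n,start=None):
    p,r,s=pose()
    if start is not None: p,r=start
    tr=down(tyaw); rv=(r.inv()*tr).as_rotvec()
    if np.linalg.norm(rv)>np.pi/1.9: print('big turn',rv)
    step=rv/n; dp=(np.array(tp)-p)/n; rows=[]
    for i in range(n):
        ri=r*R.from_rotvec(step*i)
        rows.append(np.r_[step.round(4),(ri.inv().apply(dp)/1000).round(4)])
    return np.array(rows)
E
python3 - <<'E'
from h import *
p,r,s=pose(); print(r.as_matrix().round(3))
z=r.as_matrix()[:,2]; y0=np.arctan2(z[1],z[0]); print(y0)
for q in (np.radians(88.4),np.radians(-91.6)):
    rr=(r.inv()*down(q)).as_rotvec(); print(q,rr)
E
```

```text
[[-0. -0.  1.]
 [-0.  1.  0.]
 [-1. -0. -0.]]
1.4035035834540447e-05
1.5428710587629875 [-1.54285702e+00 -1.49126387e-05 -9.09472880e-06]
-1.5987215948268059 [ 1.59873563e+00 -9.16442583e-06  1.50269211e-05]
```

Emit:
play_rows --motion '[0, 0, 0, 0, 0, 0, -1, 0, 0, 0, 0, 0, 0, -1, 0, 0, 0, 0, 0, 0, -1]'

```text
clock: 2.5
eef_pos: [550.0, 0.0, 205.5]
eef_rot: [-1.72, 1.571, -1.72]
wrist_force: [0.3, 0.2, -0.2]
finger_gap: 93.9
```

```bash
python3 - <<'E'
from h import *
for r in plan([475.8,385.9,130],np.radians(88.4),12): print(list(map(float,r)))
E
```

```text
[-0.1286, -0.0, 0.0, 0.0063, 0.0322, -0.0062]
[-0.1286, -0.0, 0.0, 0.0063, 0.0327, -0.002]
[-0.1286, -0.0, 0.0, 0.0063, 0.0327, 0.0022]
[-0.1286, -0.0, 0.0, 0.0063, 0.0321, 0.0064]
[-0.1286, -0.0, 0.0, 0.0063, 0.031, 0.0104]
[-0.1286, -0.0, 0.0, 0.0063, 0.0294, 0.0143]
[-0.1286, -0.0, 0.0, 0.0063, 0.0274, 0.018]
[-0.1286, -0.0, 0.0, 0.0063, 0.0248, 0.0213]
[-0.1286, -0.0, 0.0, 0.0063, 0.0219, 0.0244]
[-0.1286, -0.0, 0.0, 0.0063, 0.0186, 0.027]
[-0.1286, -0.0, 0.0, 0.0063, 0.015, 0.0291]
[-0.1286, -0.0, 0.0, 0.0063, 0.0111, 0.0308]
```

Emit:
play_rows --motion '[-0.129, 0, 0, 0.006, 0.032, -0.006, -1, -0.129, 0, 0, 0.006, 0.033, -0.002, -1, -0.129, 0, 0, 0.006, 0.033, 0.002, -1, -0.129, 0, 0, 0.006, 0.032, 0.006, -1, -0.129, 0, 0, 0.006, 0.031, 0.01, -1, -0.129, 0, 0, 0.006, 0.029, 0.014, -1, -0.129, 0, 0, 0.006, 0.027, 0.018, -1, -0.129, 0, 0, 0.006, 0.025, 0.021, -1, -0.129, 0, 0, 0.006, 0.022, 0.024, -1, -0.129, 0, 0, 0.006, 0.019, 0.027, -1, -0.129, 0, 0, 0.006, 0.015, 0.029, -1, -0.129, 0, 0, 0.006, 0.011, 0.031, -1, 0, 0, 0, 0, 0, 0, -1]'

```text
clock: 3.8
eef_pos: [460.7, 397.0, 130.5]
eef_rot: [-1.736, 1.569, -0.126]
wrist_force: [-0.6, -0.5, -0.1]
finger_gap: 94.4
```

```bash
python3 - <<'E'
from h import *
pp,r,s=pose(); z=r.as_matrix()[:,2]; print(pp,np.degrees(np.arctan2(z[1],z[0])), s['wrist_force'])
p,im,d=snap('wrist','w1.png'); W=cloud(p,d)
for r in masks_of('wrist','ruler_mid')[:2]:
    m=r['region']&np.isfinite(W[...,2]);P=W[m]
    print('ruler',r['conf'],rect(P[(P[:,2]<16)&(P[:,2]>5)][:,:2]), rect(P[(P[:,2]>54)][:,:2]),P[:,2].max())
z=W[...,2]; m=(z>55)&(z<66)
n,l,st,c=cv2.connectedComponentsWithStats(m.astype(np.uint8))
for i in range(1,n):
    if st[i,4]>150: print('comp',st[i],rect(W[l==i][:,:2]), W[l==i][:,2].mean())
E
```

```text
[460.68546553 396.98853548 130.53815469] 92.25075370514517 [-0.60551888 -0.50185704 -0.11379074]
ruler 0.89 (array([475.5, 386.1]), array([ 50.2, 251. ]), 88.12) (array([475.1, 386.1]), array([20., 90.]), 88.15) 62.18711547504918
comp [ 541   66   80  273 3117] (array([426. , 574.9]), array([  5.4, 190.7]), 89.0) 60.5956950537361
comp [ 284  210   34  118 3209] (array([475.1, 386.1]), array([20., 90.]), 88.15) 59.78393604276422
comp [485 320  18  36 326] (array([520.3, 532.5]), array([ 7.4, 26.7]), 84.65) 63.641692061434476
```

View pics/w1.png

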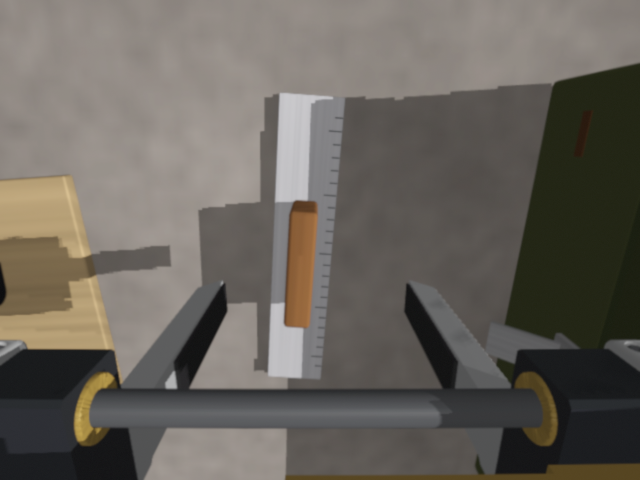

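```bash
python3 - <<'E'
from h import *
for r in plan([475.1,386.1,85],np.radians(88.15),3): print(list(map(float,r)))
E
```

```text
[0.0213, -0.0001, 0.0009, 0.0155, -0.0042, -0.0029]
[0.0213, -0.0001, 0.0009, 0.0154, -0.0043, -0.0028]
[0.0213, -0.0001, 0.0009, 0.0154, -0.0044, -0.0027]
```

Emit:
play_rows --motion '[0.021, 0, 0, 0.015, -0.004, -0.003, -1, 0.021, 0, 0, 0.015, -0.004, -0.003, -1, 0.021, 0, 0.001, 0.015, -0.004, -0.003, -1, 0, 0, 0, 0, 0, 0, -1]'

```text
clock: 4.3
eef_pos: [476.7, 381.2, 82.5]
eef_rot: [-1.953, 1.569, -0.427]
wrist_force: [-0.0, 0.2, 0.3]
finger_gap: 94.5
```

```bash
python3 - <<'E'
from h import *
pp,r,s=pose(); z=r.as_matrix()[:,2]; print(pp,np.degrees(np.arctan2(z[1],z[0])), s['wrist_force'])
for r in plan([475.1,386.1,29],np.radians(88.15),4): print(list(map(float,r)))
E
```

```text
[476.65600126 381.24148131  82.45867345] 87.40447312323312 [-0.03584958  0.2176317   0.30679574]
[-0.0033, -0.0002, 0.0004, 0.0134, 0.0005, 0.0012]
[-0.0033, -0.0002, 0.0004, 0.0134, 0.0005, 0.0012]
[-0.0033, -0.0002, 0.0004, 0.0134, 0.0004, 0.0012]
[-0.0033, -0.0002, 0.0004, 0.0134, 0.0004, 0.0012]
```

Emit:
play_rows --motion '[-0.003, 0, 0, 0.013, 0.0004, 0.0012, -1, -0.003, 0, 0.001, 0.013, 0.0004, 0.0012, -1, -0.003, 0, 0, 0.013, 0.0004, 0.0012, -1, -0.002, 0, 0, 0.007, 0.0002, 0.0006, -1, 0, 0, 0, 0.002, 0, 0, -1, 0, 0, 0, 0, 0, 0, -1]'

```text
clock: 4.9
eef_pos: [475.4, 385.3, 29.4]
eef_rot: [2.897, 1.569, -1.85]
wrist_force: [0.4, -0.8, -0.2]
finger_gap: 93.7
```

```bash
python3 - <<'E'
from h import *
pp,r,s=pose(); z=r.as_matrix()[:,2]; print(pp,np.degrees(np.arctan2(z[1],z[0])), s['wrist_force'])
for r in plan([475.1,386.1,29],np.radians(88.15),1): print(list(map(float,r)))
E
```

```text
[475.37133808 385.27991472  29.39069328] 88.04099130374371 [ 0.44514192 -0.78496131 -0.16529387]
[-0.0019, -0.0014, -0.0003, 0.0004, 0.0003, 0.0008]
```

Well placed; fine-centre and close.

Emit:
play_rows --motion '[-0.002, -0.0014, 0, 0.0004, 0.0003, 0.0008, -1, 0, 0, 0, 0, 0, 0, 1, 0, 0, 0, 0, 0, 0, 1, 0, 0, 0, 0, 0, 0, 1, 0, 0, 0, 0, 0, 0, 1, 0, 0, 0, 0, 0, 0, 1, 0, 0, 0, 0, 0, 0, 1, 0, 0, 0, 0, 0, 0, 1, 0, 0, 0, 0, 0, 0, 1]' --newtons 55

```text
clock: 5.8
eef_pos: [475.8, 386.8, 31.0]
eef_rot: [-0.815, 1.568, 0.724]
wrist_force: [-0.3, 0.8, 0.6]
finger_gap: 33.3
```

```bash
python3 - <<'E'
from h import *
pp,r,s=pose(); print(r.as_matrix().round(4)); z=r.as_matrix()[:,2]; print(pp,np.degrees(np.arctan2(z[1],z[0])), s['wrist_force'],s['moment'],s['finger_gap'])
E
```

```text
[[ 0.0023 -0.9995  0.0318]
 [ 0.0021  0.0318  0.9995]
 [-1.     -0.0023  0.0021]]
[475.83904559 386.81176495  31.04750791] 88.17564293632931 [-0.25618512  0.77109994  0.63312599] [ 0.0794966  -0.06681565  0.01870887] 33.290215041425746
```

Emit:
play_rows --motion '[0, 0, 0, 0, 0, 0, 1, 0, 0, 0, 0, 0, 0, 1, 0, 0, 0, 0, 0, 0, 1, 0, 0, 0, 0, 0, 0, 1, 0, 0, 0, 0, 0, 0, 1]'

```text
clock: 6.3
eef_pos: [475.8, 386.8, 31.0]
eef_rot: [-0.836, 1.568, 0.703]
wrist_force: [-1.2, -0.5, 1.0]
finger_gap: 19.9
```

```bash
python3 - <<'E'
from h import *
pp,r,s=pose(); print(r.as_matrix().round(4)); z=r.as_matrix()[:,2]; print(pp,np.degrees(np.arctan2(z[1],z[0])), s['wrist_force'],s['moment'],s['finger_gap'])
E
```

```text
[[ 0.0023 -0.9995  0.0318]
 [ 0.0019  0.0318  0.9995]
 [-1.     -0.0022  0.002 ]]
[475.84678764 386.77031701  31.02396276] 88.17771077436915 [-1.22663236 -0.45787484  1.00658984] [-0.01192395 -0.05831368  0.07180761] 19.899772553029997
```

Emit:
play_rows --motion '[0, 0, 0, -0.005, 0, 0, 1, 0, 0, 0, -0.018, 0, 0, 1, 0, 0, 0, -0.022, 0, 0, 1, 0, 0, 0, -0.022, 0, 0, 1, 0, 0, 0, -0.01, 0, 0, 1, 0, 0, 0, 0, 0, 0, 1]'

```text
clock: 6.9
eef_pos: [474.5, 385.8, 109.6]
eef_rot: [1.974, 1.569, -2.77]
wrist_force: [0.2, -0.3, -2.9]
finger_gap: 19.8
```

```bash
python3 - <<'E'
from h import *
pp,r,s=pose(); print(r.as_matrix().round(4)); z=r.as_matrix()[:,2]; print(pp,np.degrees(np.arctan2(z[1],z[0])), s['wrist_force'],s['moment'],s['finger_gap'])
for r in plan([449.3,10.1,110],np.radians(5.88),13): print(list(map(float,r)))
E
```

```text
[[-1.500e-03 -9.995e-01  3.190e-02]
 [-6.000e-04  3.190e-02  9.995e-01]
 [-1.000e+00  1.500e-03 -6.000e-04]]
[474.53955821 385.83588151 109.58565294] 88.1701288285378 [ 0.15734246 -0.34623867 -2.8572691 ] [ 0.0962397  -0.07338437 -0.01666175] 19.792520530661694
[0.1105, -0.0001, -0.0001, -0.0, 0.001, -0.029]
[0.1105, -0.0001, -0.0001, -0.0, -0.0022, -0.0289]
[0.1105, -0.0001, -0.0001, -0.0, -0.0054, -0.0285]
[0.1105, -0.0001, -0.0001, -0.0, -0.0085, -0.0277]
[0.1105, -0.0001, -0.0001, -0.0, -0.0115, -0.0266]
[0.1105, -0.0001, -0.0001, -0.0, -0.0143, -0.0252]
[0.1105, -0.0001, -0.0001, -0.0, -0.017, -0.0234]
[0.1105, -0.0001, -0.0001, -0.0, -0.0195, -0.0214]
[0.1105, -0.0001, -0.0001, -0.0, -0.0217, -0.0191]
[0.1105, -0.0001, -0.0001, -0.0, -0.0237, -0.0166]
[0.1105, -0.0001, -0.0001, -0.0, -0.0254, -0.0139]
[0.1105, -0.0001, -0.0001, -0.0, -0.0268, -0.011]
[0.1105, -0.0001, -0.0001, -0.0, -0.0278, -0.008]
```

Emit:
play_rows --motion '[0.05, 0, 0, 0, 0, -0.014, 1, 0.1, 0, 0, 0, 0, -0.028, 1, 0.11, 0, 0, 0, -0.004, -0.028, 1, 0.11, 0, 0, 0, -0.008, -0.028, 1, 0.11, 0, 0, 0, -0.011, -0.027, 1, 0.11, 0, 0, 0, -0.014, -0.025, 1, 0.11, 0, 0, 0, -0.017, -0.023, 1, 0.11, 0, 0, 0, -0.019, -0.021, 1, 0.11, 0, 0, 0, -0.022, -0.019, 1, 0.11, 0, 0, 0, -0.024, -0.017, 1, 0.11, 0, 0, 0, -0.025, -0.014, 1, 0.11, 0, 0, 0, -0.027, -0.011, 1, 0.09, 0, 0, 0, -0.024, -0.008, 1, 0.05, 0, 0, 0, -0.014, -0.004, 1, 0, 0, 0, 0, 0, 0, 1]'

```text
clock: 8.4
eef_pos: [452.4, 0.5, 95.8]
eef_rot: [-2.988, 1.55, -2.897]
wrist_force: [-0.1, -0.2, -1.9]
finger_gap: 19.7
```

```bash
python3 - <<'E'
from h import *
pp,r,s=pose(); z=r.as_matrix()[:,2]; print(pp,np.degrees(np.arctan2(z[1],z[0])), s['wrist_force'],s['moment'],s['finger_gap'])
for r in plan([449.3,10.1,100],np.radians(5.88),3): print(list(map(float,r)))
E
```

```text
[452.41597259   0.52664024  95.77580902] 5.257847025823158 [-0.09360497 -0.2296024  -1.920796  ] [ 0.00856389 -0.01994857 -0.02744633] 19.677522598663163
[-0.0036, -0.0067, 0.001, -0.0014, 0.0033, -0.0008]
[-0.0036, -0.0067, 0.001, -0.0014, 0.0033, -0.0007]
[-0.0036, -0.0067, 0.001, -0.0014, 0.0033, -0.0007]
```

Emit:
play_rows --motion '[-0.0036, -0.0067, 0.001, 0, 0.0033, -0.0008, 1, -0.0036, -0.0067, 0.001, 0, 0.0033, -0.0008, 1, -0.0036, -0.0067, 0.001, 0, 0.0033, -0.0007, 1, 0, 0, 0, 0, 0, 0, 1]'

```text
clock: 8.8
eef_pos: [448.2, 13.1, 94.4]
eef_rot: [1.929, 1.57, 2.038]
wrist_force: [0.5, 0.2, -1.4]
finger_gap: 19.6
```

```bash
cat >> h.py <<'E'
def rulerhand(W,pp):
    z=W[...,2]; zt=pp[2]-31+10
    m=(abs(z-zt)<5)&(abs(W[...,0]-pp[0])<70)&(abs(W[...,1]-pp[1])<150)
    n,l,st,c=cv2.connectedComponentsWithStats(m.astype(np.uint8))
    for i in range(1,n):
        if st[i,4]>200:
            P=W[l==i]; print('ruler comp',st[i],rect(P[:,:2]),'z',P[:,2].mean().round(2),'planefit',np.linalg.lstsq(np.c_[P[:,0]-pp[0],P[:,1]-pp[1],np.ones(len(P))],P[:,2],rcond=None)[0].round(4))
E
python3 - <<'E'
from h import *
pp,r,s=pose(); z=r.as_matrix()[:,2]; print(r.as_matrix().round(4));print(pp,np.degrees(np.arctan2(z[1],z[0])), s['wrist_force'],s['moment'],s['finger_gap'])
p,im,d=snap('wrist','w2.png'); rulerhand(cloud(p,d),pp)
p,im,d=snap('side','s2.png'); rulerhand(cloud(p,d),pp)
p,im,d=snap('scene','c2.png'); rulerhand(cloud(p,d),pp)
E
```

```text
[[-5.000e-04 -1.088e-01  9.941e-01]
 [ 1.000e-03  9.941e-01  1.088e-01]
 [-1.000e+00  1.100e-03 -4.000e-04]]
[448.23623742  13.05008281  94.42350114] 6.244839827531868 [ 0.54749441  0.18710185 -1.44565177] [-0.02611177 -0.02566421  0.03382704] 19.566602212796464
ruler comp [  264    42   103   246 19268] (array([442.2,  73.9]), array([ 50.4, 129.5]), 6.17) z 73.73 planefit [-1.00000e-03  2.20000e-03  7.35515e+01]
ruler comp [ 279  428   74   24 1732] (array([461.2, -99.9]), array([49.5, 21.7]), 5.56) z 73.18 planefit [-3.4000e-03  1.1400e-02  7.4506e+01]
ruler comp [ 221  213   81   67 1298] (array([449.5,  12.3]), array([ 52.2, 253.8]), 6.49) z 73.8 planefit [9.20000e-03 5.40000e-03 7.39394e+01]
ruler comp [ 318  179  105   77 1651] (array([449.8,  12.6]), array([ 53.4, 254.1]), 6.97) z 73.98 planefit [-2.56000e-02 -2.90000e-03  7.41856e+01]
```

View pics/w2.png

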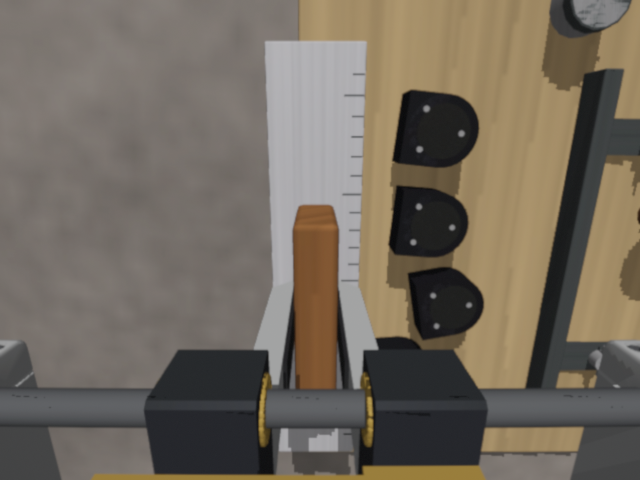

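View pics/s2.png

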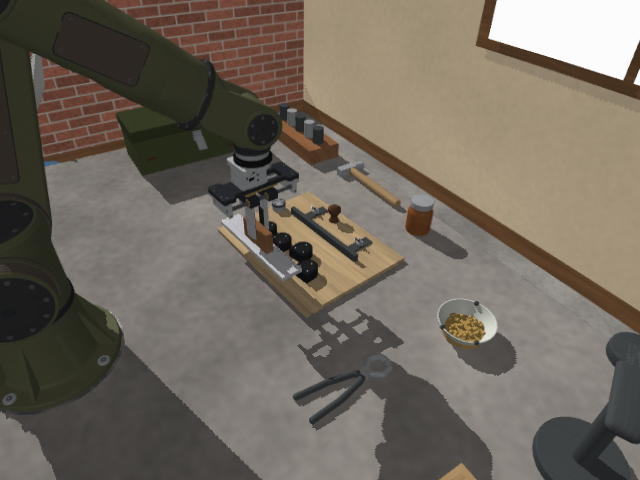

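```bash
python3 - <<'E'
from h import *
for r in plan([447.5,10.3,47],np.radians(5.9),4): print(list(map(float,r)))
E
```

```text
[0.0012, -0.0001, -0.0002, 0.0119, -0.0005, -0.0003]
[0.0012, -0.0001, -0.0002, 0.0119, -0.0005, -0.0003]
[0.0012, -0.0001, -0.0002, 0.0119, -0.0005, -0.0003]
[0.0012, -0.0001, -0.0002, 0.0119, -0.0005, -0.0003]
```

Emit:
play_rows --motion '[0.001, 0, 0, 0.008, -0.0006, -0.0002, 1, 0.001, 0, 0, 0.011, -0.0006, -0.0002, 1, 0.001, 0, 0, 0.011, -0.0006, -0.0002, 1, 0.001, 0, 0, 0.007, -0.0004, -0.0002, 1, 0.001, 0, 0, 0.004, 0, 0, 1, 0, 0, 0, 0.001, 0, 0, 1, 0, 0, 0, 0, 0, 0, 1, 0, 0, 0, 0, 0, 0, 1]'

```text
clock: 9.75
eef_pos: [447.7, 9.8, 47.9]
eef_rot: [2.653, 1.569, 2.755]
wrist_force: [-0.1, -0.3, -3.1]
finger_gap: 19.5
```

```bash
cat > st.py <<'E'
from h import *
pp,r,s=pose(); M=r.as_matrix(); z=M[:,2]; yaw=np.degrees(np.arctan2(z[1],z[0]))
nn=np.array([np.cos(np.radians(5.88)),np.sin(np.radians(5.88))]);tt=np.array([-nn[1],nn[0]])
print('pos',pp.round(2),'n %.2f t %.2f yaw %.3f'%(pp[:2]@nn,pp[:2]@tt,yaw),'tilt mrad',(M[:2,0]*1000).round(1),'F',np.round(s['wrist_force'],2),'Fn %.2f'%(s['wrist_force'][:2]@nn),'M',np.round(s['moment'],3),'gap',round(s['finger_gap'],2),'t',s['clock'])
E
python3 st.py
```

```text
pos [447.67   9.84  47.95] n 446.32 t -36.07 yaw 5.856 tilt mrad [-2.1  0.9] F [-0.09 -0.27 -3.12] Fn -0.11 M [ 0.042 -0.    -0.013] gap 19.54 t 9.75
```

Emit:
play_rows --motion '[0, 0.001, 0, 0.0015, 0, 0.001, 1, 0, 0.001, 0, 0, 0, 0.003, 1, 0, 0, 0, 0, 0, 0.004, 1, 0, 0, 0, 0, 0, 0.004, 1, 0, 0, 0, 0, 0, 0.004, 1, 0, 0, 0, 0, 0, 0.004, 1, 0, 0, 0, 0, 0, 0.004, 1, 0, 0, 0, 0, 0, 0.004, 1, 0, 0, 0, 0, 0, 0.003, 1, 0, 0, 0, 0, 0, 0.001, 1, 0, 0, 0, 0, 0, 0, 1]'

```text
clock: 10.85
eef_pos: [482.9, 13.4, 46.9]
eef_rot: [2.913, 1.567, 3.015]
wrist_force: [-0.6, 0.3, -2.1]
finger_gap: 20.0
```

```bash
python3 st.py
```

```text
pos [482.88  13.4   46.91] n 481.71 t -36.14 yaw 5.869 tilt mrad [-3.5  0.4] F [-0.56  0.35 -2.06] Fn -0.52 M [-0.038  0.087 -0.005] gap 19.99 t 10.85
```

Emit:
play_rows --motion '[0, -0.001, 0, 0, 0, 0.002, 1, 0, -0.001, 0, 0.0003, 0, 0.004, 1, 0, -0.001, 0, 0, 0, 0.004, 1, 0, 0, 0, 0, 0, 0.004, 1, 0, 0, 0, 0, 0, 0.004, 1, 0, 0, 0, 0, 0, 0.004, 1, 0, 0, 0, 0, 0, 0.004, 1, 0, 0, 0, 0, 0, 0.004, 1, 0, 0, 0, 0, 0, 0.004, 1, 0, 0, 0, 0, 0, 0.004, 1, 0, 0, 0, 0, 0, 0.003, 1, 0, 0, 0, 0, 0, 0.001, 1, 0, 0, 0, 0, 0, 0, 1]'

```text
clock: 12.15
eef_pos: [528.0, 18.1, 46.3]
eef_rot: [2.487, 1.569, 2.589]
wrist_force: [-2.3, -1.1, -0.9]
finger_gap: 19.5
```

```bash
python3 st.py; python3 - <<'E'
from h import *
p,im,d=snap('wrist','w3.png')
p,im,d=snap('scene','c3.png')
cv2.imwrite('pics/c3z.png',cv2.resize(im[150:390,180:460],None,fx=2.5,fy=2.5))
E
```

```text
pos [528.05  18.12  46.35] n 527.12 t -36.07 yaw 5.869 tilt mrad [-1.3  0.8] F [-2.28 -1.15 -0.88] Fn -2.39 M [-0.019  0.381  0.011] gap 19.46 t 12.15
```

View pics/c3z.png

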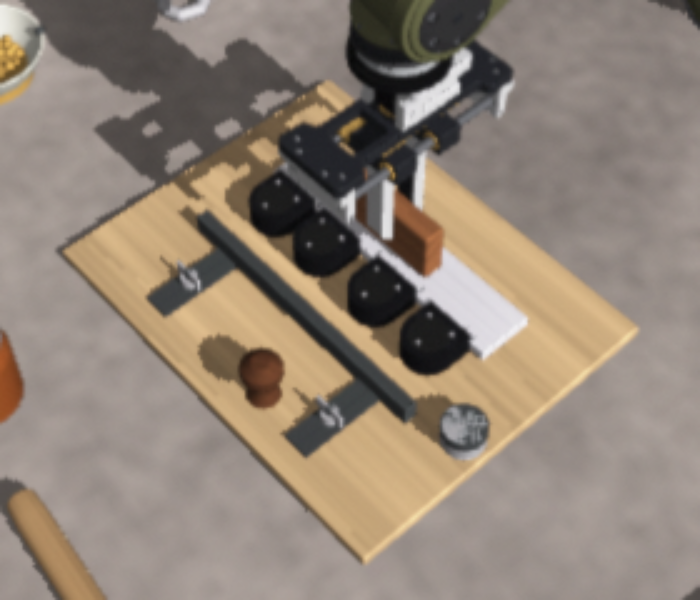

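View pics/w3.png

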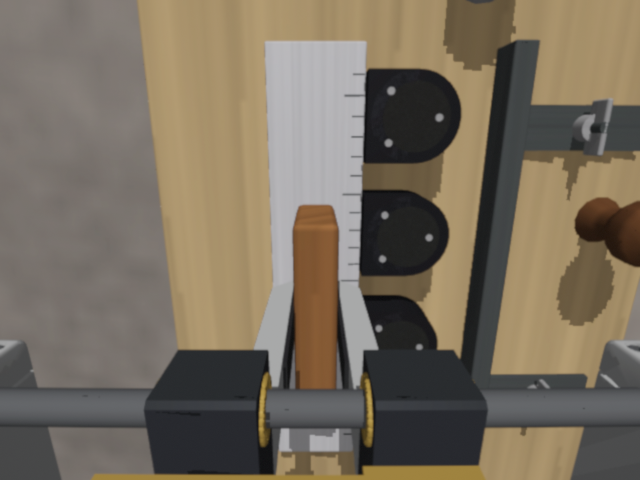

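Emit:
play_rows --motion '[0, -0.001, 0, 0, 0, 0.002, 1, 0, 0, 0, 0, 0, 0.003, 1, 0, 0, 0, 0, 0, 0.003, 1, 0, 0, 0, 0, 0, 0.003, 1, 0, 0, 0, 0, 0, 0.003, 1, 0, 0, 0, 0, 0, 0.002, 1, 0, 0, 0, 0, 0, 0.001, 1, 0, 0, 0, 0, 0, 0, 1]'

```text
clock: 13.05
eef_pos: [546.3, 20.0, 46.3]
eef_rot: [1.762, 1.57, 1.864]
wrist_force: [-1.8, 0.2, -2.1]
finger_gap: 19.8
```

```bash
python3 st.py; python3 - <<'E'
from h import *
pp,_,_=pose()
p,im,d=snap('scene','c4.png'); W=cloud(p,d)
z=W[...,2]
for lo,hi,nm in ((29,34.5,'bar'),):
    m=(z>lo)&(z<hi)&(W[...,0]>600)&(W[...,0]<655)&(abs(W[...,1]-30)<135)
    n,l,st,c=cv2.connectedComponentsWithStats(m.astype(np.uint8))
    for i in range(1,n):
        if st[i,4]>100: print(nm,st[i],rect(W[l==i][:,:2]))
E
```

```text
pos [546.26  19.99  46.29] n 545.43 t -36.08 yaw 5.865 tilt mrad [-0.3  0.9] F [-1.78  0.18 -2.05] Fn -1.75 M [-0.036  0.227  0.038] gap 19.82 t 13.05
bar [259 234  88  81 634] (array([629.3,  29.4]), array([ 14.4, 252.6]), 6.17)
```

Now feel for the bar in 0.5 mm rows.

Emit:
play_rows --motion '[0, 0, 0, 0, 0, 0.001, 1, 0, 0, 0, 0, 0, 0.001, 1, 0, 0, 0, 0, 0, 0.001, 1, 0, 0, 0, 0, 0, 0.0005, 1]'

```text
clock: 13.5
eef_pos: [549.7, 20.4, 46.3]
eef_rot: [2.033, 1.57, 2.135]
wrist_force: [-1.9, -0.3, -0.6]
finger_gap: 19.4
```

```bash
python3 st.py
```

```text
pos [549.71  20.36  46.27] n 548.90 t -36.06 yaw 5.863 tilt mrad [-0.6  0.9] F [-1.91 -0.33 -0.6 ] Fn -1.93 M [-0.076  0.432 -0.027] gap 19.39 t 13.5
```

Emit:
play_rows --motion '[0, 0, 0, 0, 0, 0.0005, 1, 0, 0, 0, 0, 0, 0.0005, 1]'

```text
clock: 13.7
eef_pos: [550.7, 20.5, 46.3]
eef_rot: [2.108, 1.57, 2.211]
wrist_force: [-1.9, 0.0, -1.6]
finger_gap: 19.6
```

```bash
python3 st.py
```

```text
pos [550.75  20.46  46.29] n 549.95 t -36.07 yaw 5.861 tilt mrad [-0.7  0.9] F [-1.95  0.02 -1.62] Fn -1.94 M [-0.031  0.394  0.028] gap 19.56 t 13.7
```

Emit:
play_rows --motion '[0, 0, 0, 0, 0, 0.0005, 1]'

```text
clock: 13.8
eef_pos: [551.3, 20.5, 46.3]
eef_rot: [2.083, 1.57, 2.185]
wrist_force: [-1.8, -0.1, -2.1]
finger_gap: 19.7
```

```bash
python3 st.py
```

```text
pos [551.29  20.5   46.32] n 550.49 t -36.08 yaw 5.862 tilt mrad [-0.7  0.9] F [-1.84 -0.13 -2.1 ] Fn -1.84 M [-0.036  0.381 -0.039] gap 19.66 t 13.8
```

Emit:
play_rows --motion '[0, 0, 0, 0, 0, 0.0005, 1]'

```text
clock: 13.9
eef_pos: [551.8, 20.6, 46.3]
eef_rot: [2.133, 1.57, 2.235]
wrist_force: [-2.7, -0.9, -1.3]
finger_gap: 19.7
```

```bash
python3 st.py
```

```text
pos [551.8   20.58  46.31] n 551.00 t -36.05 yaw 5.867 tilt mrad [-0.7  0.9] F [-2.73 -0.92 -1.27] Fn -2.81 M [-0.183  0.486  0.022] gap 19.68 t 13.9
```

Emit:
play_rows --motion '[0, 0, 0, 0, 0, 0.0005, 1]'

```text
clock: 14.0
eef_pos: [552.0, 20.6, 46.3]
eef_rot: [2.638, 1.569, 2.74]
wrist_force: [-6.9, -1.4, 1.4]
finger_gap: 19.5
```

```bash
python3 st.py
```

```text
pos [551.96  20.57  46.25] n 551.16 t -36.09 yaw 5.871 tilt mrad [-1.8  0.8] F [-6.91 -1.36  1.43] Fn -7.01 M [-0.203  1.386  0.074] gap 19.55 t 14.0
```

Emit:
play_rows --motion '[0, -0.001, 0, 0, 0, 0.0004, 1]'

```text
clock: 14.1
eef_pos: [552.0, 20.6, 46.2]
eef_rot: [2.668, 1.569, 2.771]
wrist_force: [-6.0, -0.9, 1.3]
finger_gap: 19.8
```

```bash
python3 st.py
```

```text
pos [551.95  20.56  46.22] n 551.15 t -36.09 yaw 5.877 tilt mrad [-2.   0.8] F [-5.96 -0.86  1.33] Fn -6.01 M [-0.13   1.123  0.04 ] gap 19.76 t 14.1
```

Emit:
play_rows --motion '[0, -0.001, 0, 0, 0, 0.0004, 1]'

```text
clock: 14.2
eef_pos: [552.0, 20.5, 46.2]
eef_rot: [2.681, 1.569, 2.784]
wrist_force: [-3.4, -2.1, 1.0]
finger_gap: 19.5
```

```bash
python3 st.py
```

```text
pos [551.95  20.54  46.17] n 551.15 t -36.12 yaw 5.880 tilt mrad [-2.1  0.8] F [-3.4  -2.09  0.98] Fn -3.60 M [-0.104  1.041  0.114] gap 19.54 t 14.2
```

Emit:
play_rows --motion '[0, 0, 0, 0, 0, 0.0006, 1]'

```text
clock: 14.3
eef_pos: [552.0, 20.5, 46.1]
eef_rot: [2.852, 1.567, 2.955]
wrist_force: [-6.9, -0.7, 2.2]
finger_gap: 19.9
```

```bash
python3 st.py
```

```text
pos [552.    20.55  46.09] n 551.20 t -36.11 yaw 5.887 tilt mrad [-3.6  0.7] F [-6.91 -0.73  2.22] Fn -6.94 M [-0.188  1.374  0.066] gap 19.87 t 14.3
```

Emit:
play_rows --motion '[0, 0, 0, 0, 0, 0.0006, 1]'

```text
clock: 14.4
eef_pos: [552.0, 20.5, 46.0]
eef_rot: [2.929, 1.566, 3.032]
wrist_force: [-5.6, -1.1, 1.4]
finger_gap: 19.8
```

```bash
python3 st.py
```

```text
pos [552.04  20.55  46.02] n 551.24 t -36.11 yaw 5.890 tilt mrad [-5.2  0.6] F [-5.64 -1.07  1.38] Fn -5.72 M [-0.223  1.266  0.042] gap 19.76 t 14.4
```

Emit:
play_rows --motion '[0, -0.002, 0, 0, 0, 0.0008, 1]'

```text
clock: 14.5
eef_pos: [552.1, 20.6, 45.9]
eef_rot: [2.92, 1.565, 3.023]
wrist_force: [-9.4, -0.9, 2.4]
finger_gap: 19.2
```

```bash
python3 st.py
```

```text
pos [552.06  20.56  45.9 ] n 551.26 t -36.10 yaw 5.896 tilt mrad [-5.4  0.6] F [-9.36 -0.88  2.39] Fn -9.40 M [-0.274  1.74   0.068] gap 19.16 t 14.5
```

Emit:
play_rows --motion '[0, -0.002, 0, 0, 0, 0.0008, 1]'

```text
clock: 14.6
eef_pos: [552.1, 20.6, 45.8]
eef_rot: [2.916, 1.565, 3.019]
wrist_force: [-8.1, -1.7, 2.8]
finger_gap: 19.5
```

```bash
python3 st.py
```

```text
pos [552.06  20.58  45.78] n 551.27 t -36.09 yaw 5.905 tilt mrad [-5.6  0.7] F [-8.11 -1.72  2.78] Fn -8.25 M [-0.256  1.587  0.063] gap 19.54 t 14.6
```

Emit:
play_rows --motion '[0, -0.002, 0, -0.0001, 0, 0.0008, 1, 0, -0.002, 0, -0.0001, 0, 0.0008, 1, 0, -0.002, 0, -0.0001, 0, 0.0008, 1]'

```text
clock: 14.9
eef_pos: [552.1, 20.6, 45.7]
eef_rot: [2.896, 1.565, 2.999]
wrist_force: [-7.6, -1.1, 2.6]
finger_gap: 19.9
```

```bash
python3 st.py
```

```text
pos [552.06  20.59  45.74] n 551.27 t -36.07 yaw 5.920 tilt mrad [-6.1  0.9] F [-7.62 -1.12  2.63] Fn -7.70 M [-0.218  1.697 -0.016] gap 19.92 t 14.9
```

Emit:
play_rows --motion '[0, -0.002, 0, -0.0001, 0, 0.0008, 1, 0, -0.002, 0, -0.0001, 0, 0.0008, 1, 0, -0.002, 0, -0.0001, 0, 0.0008, 1]'

```text
clock: 15.2
eef_pos: [552.1, 20.6, 45.8]
eef_rot: [2.881, 1.564, 2.985]
wrist_force: [-7.3, -1.9, 1.6]
finger_gap: 19.3
```

```bash
python3 st.py
```

```text
pos [552.08  20.59  45.78] n 551.28 t -36.08 yaw 5.932 tilt mrad [-6.5  1. ] F [-7.28 -1.91  1.61] Fn -7.44 M [-0.278  1.627  0.047] gap 19.28 t 15.2
```

Emit:
play_rows --motion '[0, -0.002, 0, -0.0001, 0, 0.0008, 1, 0, -0.002, 0, -0.0001, 0, 0.0008, 1, 0, -0.002, 0, -0.0001, 0, 0.0008, 1]'

```text
clock: 15.5
eef_pos: [552.1, 20.6, 45.8]
eef_rot: [2.872, 1.564, 2.976]
wrist_force: [-7.9, -1.1, 1.9]
finger_gap: 20.0
```

```bash
python3 st.py; python3 - <<'E'
from h import *
for n in ['scene','side','wrist']:
    p,im,d=snap(n,n+'5.png'); W=cloud(p,d)
    for o in ['heel1_mid','heel2_mid','heel3_mid','heel4_mid'] if n!='side' else []:
        for r in masks_of(n,o)[:1]:
            P=W[r['region']&np.isfinite(W[...,2])]; t=P[(P[:,2]>33)&(P[:,2]<40)]
            if len(t)>50: print(n,o,round(r['conf'],2),len(t),rect(t[:,:2]))
    if n!='wrist': cv2.imwrite('pics/%s5z.png'%n,cv2.resize(im[150:390,180:460],None,fx=2.5,fy=2.5))
E
python3 st.py
```

```text
pos [552.08  20.58  45.77] n 551.29 t -36.09 yaw 5.944 tilt mrad [-7.   1.2] F [-7.91 -1.06  1.85] Fn -7.97 M [-0.261  1.634  0.056] gap 20.0 t 15.5
scene heel1_mid 0.84 308 (array([609.3, -59.7]), array([44.8, 54.2]), 11.24)
scene heel2_mid 0.78 346 (array([605. ,  -9.2]), array([45. , 47.1]), 11.33)
scene heel3_mid 0.7 397 (array([597.8,  55.7]), array([49.5, 47.7]), 7.3)
scene heel4_mid 0.73 396 (array([590.3, 116.3]), array([45.8, 44.2]), 7.96)
wrist heel1_mid 0.69 6334 (array([596.9,  55.2]), array([46. , 44.7]), 5.87)
wrist heel2_mid 0.63 2272 (array([6.052e+02, 6.000e-01]), array([41.8, 24.2]), 5.33)
wrist heel3_mid 0.7 6373 (array([597.1,  55.2]), array([46.4, 44.7]), 5.9)
wrist heel4_mid 0.95 8094 (array([591.1, 115.4]), array([47.1, 43.9]), 5.62)
pos [552.1   20.6   45.82] n 551.31 t -36.07 yaw 5.943 tilt mrad [-6.9  1.2] F [-8.19 -0.36  1.93] Fn -8.19 M [-0.195  1.621  0.061] gap 19.65 t 16.05
```

View pics/scene5z.png

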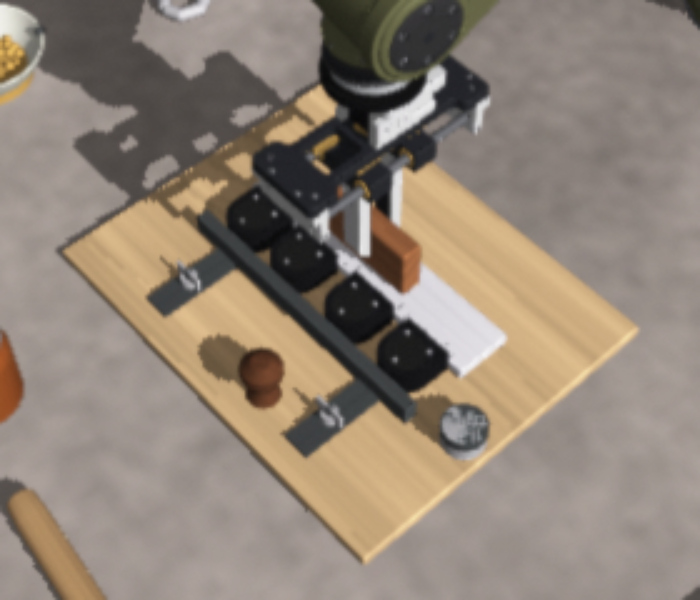

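View pics/side5z.png

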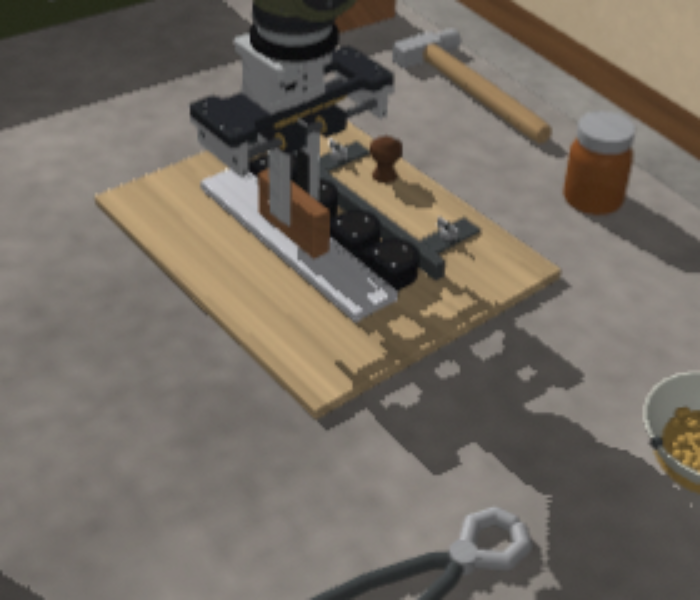

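View pics/wrist5.png

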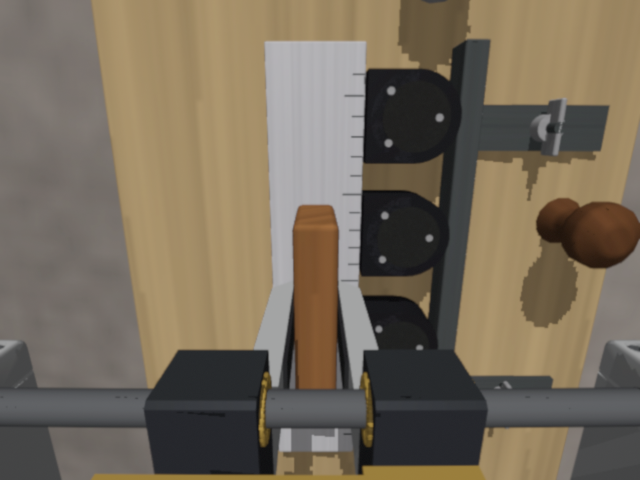

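Emit:
play_rows --motion '[0, 0, 0, 0, 0, 0, 1, 0, 0, 0, 0, 0, -0.0005, 1, 0, 0, 0, 0, 0, -0.0015, 1, 0, 0, 0, 0, 0, -0.003, 1, 0, 0, 0, 0, 0, -0.006, 1, 0, -0.003, 0, 0, 0, -0.01, 1, 0, -0.003, 0, 0, 0, -0.012, 1, 0, -0.002, 0, 0, 0, -0.006, 1, 0, 0, 0, 0, 0, -0.002, 1, 0, 0, 0, 0, 0, 0, 1]'

```text
clock: 17.05
eef_pos: [509.3, 16.2, 46.2]
eef_rot: [0.378, 1.566, 0.482]
wrist_force: [0.6, -0.2, -2.3]
finger_gap: 19.9
```

```bash
python3 st.py; python3 - <<'E'
from h import *
nn=np.array([np.cos(np.radians(5.88)),np.sin(np.radians(5.88))]);tt=np.array([-nn[1],nn[0]])
p,im,d=snap('scene','c6.png'); W=cloud(p,d)
cv2.imwrite('pics/c6z.png',cv2.resize(im[150:390,180:460],None,fx=2.5,fy=2.5))
E
```

```text
pos [509.35  16.17  46.22] n 508.33 t -36.09 yaw 5.933 tilt mrad [4.3 2.2] F [ 0.63 -0.17 -2.3 ] Fn 0.61 M [-0.032 -0.032 -0.023] gap 19.9 t 17.05
```

View pics/c6z.png

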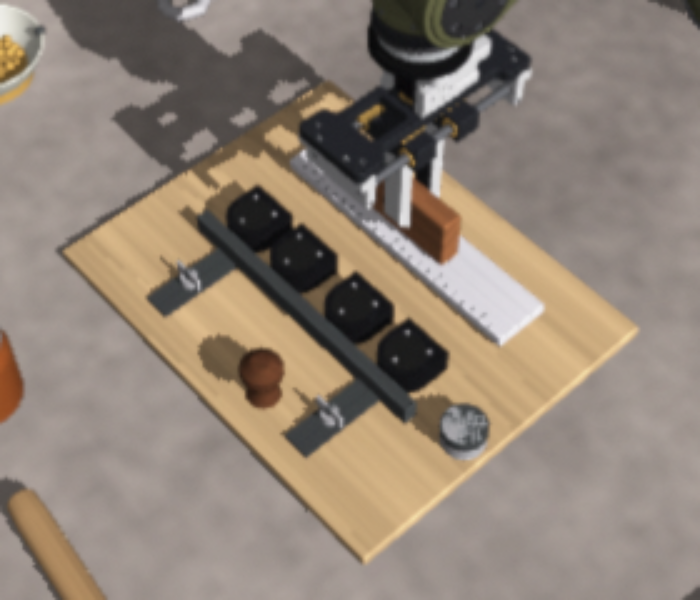

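Emit:
play_rows --motion '[0, 0.002, 0, -0.004, 0, -0.006, 1, 0, 0.002, 0, -0.012, 0, -0.012, 1, 0, 0, 0, -0.018, 0, -0.012, 1, 0, 0, 0, -0.018, 0, -0.008, 1, 0, 0, 0, -0.01, 0, -0.004, 1, 0, 0, 0, -0.002, 0, 0, 1, 0, 0, 0, 0, 0, 0, 1]'

```text
clock: 17.8
eef_pos: [466.2, 11.6, 112.8]
eef_rot: [1.601, 1.569, 1.704]
wrist_force: [1.0, -0.3, -3.4]
finger_gap: 19.3
```

```bash
python3 st.py; python3 - <<'E'
from h import *
nn=np.array([np.cos(np.radians(5.88)),np.sin(np.radians(5.88))]);tt=np.array([-nn[1],nn[0]])
p,im,d=snap('wrist','w7.png'); W=cloud(p,d)
z=W[...,2]; m=(z>33)&(z<40)&(W[...,0]>555)
N=W[...,:2]@nn; T=W[...,:2]@tt
m&=(N<621)
n,l,st,c=cv2.connectedComponentsWithStats(m.astype(np.uint8))
for i in range(1,n):
    if st[i,4]>200: print(st[i],rect(W[l==i][:,:2]),'n',np.percentile(N[l==i],[1,50,99]).round(1),'t',np.percentile(T[l==i],[1,99]).round(1))
for r in plan([475.5,386.3,100],np.radians(88.15),13): print(list(map(float,r)))
E
```

```text
pos [466.2   11.58 112.77] n 464.93 t -36.24 yaw 5.949 tilt mrad [-0.2  1.7] F [ 1.02 -0.33 -3.37] Fn 0.98 M [-0.024 -0.011  0.062] gap 19.31 t 17.8
[ 521    0   48   31 1072] (array([591.4, 179.6]), array([28.6, 17.2]), 6.65) n [593.8 608.6 620.8] t [110.2 126.4]
[ 477   87   76   70 4389] (array([589.6, 115.3]), array([45.5, 43.8]), 6.26) n [576.2 595.9 620. ] t [33.  75.5]
[ 469  180   69   63 3685] (array([595.8,  55.1]), array([45.4, 44.5]), 6.18) n [576.  595.9 620.1] t [-27.7  15.5]
[ 458  269   65   56 2972] (array([602.7, -10.5]), array([45. , 45.2]), 4.62) n [576.4 595.8 619.9] t [-93.2 -50. ]
[ 455  335   58   51 2186] (array([608.1, -64.9]), array([45.3, 45.1]), 5.86) n [576.4 599.6 620.3] t [-147.7 -104.9]
[-0.1104, 0.0001, -0.0001, 0.001, 0.0286, 0.0037]
[-0.1104, 0.0001, -0.0001, 0.001, 0.028, 0.0068]
[-0.1104, 0.0001, -0.0001, 0.001, 0.0271, 0.0099]
[-0.1104, 0.0001, -0.0001, 0.001, 0.0258, 0.0128]
[-0.1104, 0.0001, -0.0001, 0.001, 0.0243, 0.0156]
[-0.1104, 0.0001, -0.0001, 0.001, 0.0224, 0.0181]
[-0.1104, 0.0001, -0.0001, 0.001, 0.0203, 0.0205]
[-0.1104, 0.0001, -0.0001, 0.001, 0.0179, 0.0226]
[-0.1104, 0.0001, -0.0001, 0.001, 0.0153, 0.0244]
[-0.1104, 0.0001, -0.0001, 0.001, 0.0125, 0.026]
[-0.1104, 0.0001, -0.0001, 0.001, 0.0096, 0.0272]
[-0.1104, 0.0001, -0.0001, 0.001, 0.0065, 0.0281]
[-0.1104, 0.0001, -0.0001, 0.001, 0.0034, 0.0286]
```

Emit:
play_rows --motion '[-0.05, 0, 0, 0, 0.014, 0.001, 1, -0.1, 0, 0, 0, 0.027, 0.005, 1, -0.11, 0, 0, 0, 0.027, 0.009, 1, -0.11, 0, 0, 0, 0.026, 0.012, 1, -0.11, 0, 0, 0, 0.025, 0.015, 1, -0.11, 0, 0, 0, 0.023, 0.018, 1, -0.11, 0, 0, 0, 0.021, 0.02, 1, -0.11, 0, 0, 0, 0.018, 0.022, 1, -0.11, 0, 0, 0, 0.016, 0.024, 1, -0.11, 0, 0, 0, 0.013, 0.026, 1, -0.11, 0, 0, 0, 0.01, 0.027, 1, -0.11, 0, 0, 0, 0.007, 0.028, 1, -0.09, 0, 0, 0, 0.004, 0.024, 1, -0.05, 0, 0, 0, 0.002, 0.012, 1, 0, 0, 0, 0, 0, 0, 1, 0, 0, 0, 0, 0, 0, 1]'

```text
clock: 19.45
eef_pos: [478.8, 392.2, 94.3]
eef_rot: [1.932, 1.549, -2.802]
wrist_force: [0.2, -0.5, -3.1]
finger_gap: 19.6
```

```bash
python3 st.py; python3 - <<'E'
from h import *
for r in plan([475.5,386.3,60],np.radians(88.15),4): print(list(map(float,r)))
E
```

```text
pos [478.83 392.17  94.3 ] n 516.48 t 341.05 yaw 88.777 tilt mrad [-20.6  -7.3] F [ 0.16 -0.55 -3.06] Fn 0.10 M [ 0.118 -0.091  0.07 ] gap 19.59 t 19.45
[0.0027, -0.002, -0.0051, 0.0086, 0.0006, -0.0014]
[0.0027, -0.002, -0.0051, 0.0086, 0.0007, -0.0014]
[0.0027, -0.002, -0.0051, 0.0086, 0.0007, -0.0015]
[0.0027, -0.002, -0.0051, 0.0086, 0.0007, -0.0015]
```

Emit:
play_rows --motion '[0.003, -0.002, -0.005, 0.006, 0.0006, -0.0014, 1, 0.003, -0.002, -0.005, 0.009, 0.0006, -0.0014, 1, 0.002, -0.002, -0.005, 0.009, 0.0006, -0.0015, 1, 0.001, -0.001, -0.004, 0.006, 0.0004, -0.001, 1, 0, 0, 0, 0.002, 0, 0, 1, 0, 0, 0, 0, 0, 0, 1]'

```text
clock: 20.05
eef_pos: [476.0, 383.1, 58.2]
eef_rot: [2.503, 1.568, -2.247]
wrist_force: [-0.5, -0.1, -1.3]
finger_gap: 19.8
```

```bash
python3 st.py; python3 - <<'E'
from h import *
pp,_,_=pose()
p,im,d=snap('wrist','w8.png'); rulerhand(cloud(p,d),pp)
for r in plan([475.5,386.3,37],np.radians(88.15),4): print(list(map(float,r)))
E
```

```text
pos [476.02 383.1   58.16] n 512.76 t 332.32 yaw 87.836 tilt mrad [-1.5 -1.9] F [-0.48 -0.07 -1.33] Fn -0.48 M [ 0.113 -0.047  0.025] gap 19.83 t 20.05
ruler comp [ 269  156   94  132 7859] (array([442.8, 384.2]), array([50.2, 75.1]), 87.78) z 37.36 planefit [-3.80000e-03 -1.90000e-03  3.71983e+01]
[-0.0014, -0.0005, -0.0003, 0.0053, 0.0002, 0.0008]
[-0.0014, -0.0005, -0.0003, 0.0053, 0.0002, 0.0008]
[-0.0014, -0.0005, -0.0003, 0.0053, 0.0002, 0.0008]
[-0.0014, -0.0005, -0.0003, 0.0053, 0.0002, 0.0008]
```

Emit:
play_rows --motion '[-0.001, -0.0005, 0, 0.005, 0, 0.0008, 1, -0.001, -0.0005, 0, 0.006, 0, 0.0008, 1, -0.001, -0.0005, 0, 0.006, 0, 0.0008, 1, -0.001, -0.0005, 0, 0.003, 0, 0.0006, 1, 0, 0, 0, 0.0015, 0, 0, 1, 0, 0, 0, 0.0012, 0, 0, 1, 0, 0, 0, 0.0012, 0, 0, 1, 0, 0, 0, 0, 0, 0, 1]'

```text
clock: 20.9
eef_pos: [476.5, 386.9, 32.9]
eef_rot: [0.38, 1.57, 1.918]
wrist_force: [-1.1, -0.1, -2.3]
finger_gap: 19.5
```

```bash
python3 st.py
```

```text
pos [476.54 386.93  32.9 ] n 513.67 t 336.07 yaw 88.102 tilt mrad [-0.4  1.1] F [-1.07 -0.08 -2.25] Fn -1.07 M [ 0.07  -0.092 -0.032] gap 19.49 t 20.9
```

Emit:
play_rows --motion '[0, 0, 0, 0.0008, 0, 0, 1, 0, 0, 0, 0.0008, 0, 0, 1, 0, 0, 0, 0.0004, 0, 0, 1]'

```text
clock: 21.2
eef_pos: [476.8, 387.0, 31.2]
eef_rot: [-0.115, 1.569, 1.422]
wrist_force: [-0.6, 0.5, -2.5]
finger_gap: 19.6
```

```bash
python3 st.py
```

```text
pos [476.75 387.04  31.2 ] n 513.89 t 336.16 yaw 88.100 tilt mrad [0.2 1.5] F [-0.58  0.5  -2.5 ] Fn -0.52 M [ 0.042 -0.028 -0.009] gap 19.62 t 21.2
```

Emit:
play_rows --motion '[0, 0, 0, 0.0005, 0, 0, 1]'

```text
clock: 21.3
eef_pos: [476.8, 387.1, 31.0]
eef_rot: [-0.212, 1.569, 1.326]
wrist_force: [-3.4, -1.7, 5.2]
finger_gap: 19.5
```

```bash
python3 st.py
```

```text
pos [476.78 387.1   31.01] n 513.93 t 336.22 yaw 88.102 tilt mrad [0.4 1.6] F [-3.44 -1.67  5.22] Fn -3.59 M [-0.387  0.394 -0.011] gap 19.5 t 21.3
```

Emit:
play_rows --motion '[0, 0, 0, 0.0004, 0, 0, 1]'

```text
clock: 21.4
eef_pos: [476.8, 387.1, 31.0]
eef_rot: [-0.297, 1.569, 1.241]
wrist_force: [-3.3, -2.4, 4.6]
finger_gap: 19.7
```

```bash
python3 st.py
```

```text
pos [476.81 387.13  31.  ] n 513.96 t 336.25 yaw 88.106 tilt mrad [0.6 1.7] F [-3.27 -2.37  4.63] Fn -3.50 M [-0.469  0.379 -0.054] gap 19.65 t 21.4
```

Emit:
play_rows --motion '[0, 0, 0, 0, 0, 0, 0, 0, 0, 0, 0, 0, 0, 0, 0, 0, 0, 0, 0, 0, 0, 0, 0, 0, 0, 0, 0, 0, 0, 0, 0, 0, 0, 0, 0, 0, 0, 0, 0, 0, 0, 0, 0, 0, 0, 0, 0, 0, 0]'

```text
clock: 22.1
eef_pos: [477.4, 387.5, 31.4]
eef_rot: [-0.589, 1.567, 0.949]
wrist_force: [-1.2, 1.2, 1.0]
finger_gap: 47.1
```

```bash
python3 st.py
```

```text
pos [477.39 387.51  31.44] n 514.58 t 336.57 yaw 88.097 tilt mrad [2.1 2.9] F [-1.2   1.23  1.03] Fn -1.07 M [ 0.065 -0.069 -0.002] gap 47.13 t 22.1
```

Emit:
play_rows --motion '[0, 0, 0, -0.01, 0, 0, 0, 0, 0, 0, -0.025, 0, 0, 0, 0, 0, 0, -0.04, 0, 0, 0, 0, 0, 0, -0.04, 0, 0, 0, 0, 0, 0, -0.03, 0, 0, 0, 0, 0, 0, -0.015, 0, 0, 0, 0, 0, 0, 0, 0, 0, 0]'

```text
clock: 22.8
eef_pos: [476.6, 386.7, 201.8]
eef_rot: [-0.663, 1.566, 0.874]
wrist_force: [0.2, -0.1, 0.2]
finger_gap: 47.2
```

```bash
python3 st.py; python3 - <<'E'
from h import *
nn=np.array([np.cos(np.radians(5.88)),np.sin(np.radians(5.88))]);tt=np.array([-nn[1],nn[0]])
for nme in ['wrist','scene','side']:
    p,im,d=snap(nme,nme+'9.png'); W=cloud(p,d)
    for r in masks_of(nme,'ruler_mid')[:1]:
        P=W[r['region']&np.isfinite(W[...,2])]
        print(nme,'ruler',r['conf'],rect(P[(P[:,2]<16)&(P[:,2]>5)][:,:2]), rect(P[(P[:,2]>54)][:,:2]),P[:,2].max())
    for o in ['nippers','bowl','knob','tin']:
        for r in place_of(nme,o)[:1]: print(nme,o,round(r['conf'],2),w(p,r['at']).round(1))
    if nme!='wrist':
        N=W[...,:2]@nn; T=W[...,:2]@tt; z=W[...,2]
        m=(z>34.5)&(z<40)&(N>560)&(N<620)&(T>-160)&(T<95)
        n,l,st,c=cv2.connectedComponentsWithStats(m.astype(np.uint8))
        for i in range(1,n):
            if st[i,4]>60: print(st[i],rect(W[l==i][:,:2]),'n',np.percentile(N[l==i],[1,50,99]).round(1),'t',np.percentile(T[l==i],[1,99]).round(1))
E
```

```text
pos [476.58 386.71 201.77] n 513.69 t 335.86 yaw 88.099 tilt mrad [2.9 3.5] F [ 0.17 -0.07  0.17] Fn 0.16 M [ 0.051 -0.042 -0.004] gap 47.21 t 22.8
wrist ruler 0.87 (array([476.6, 387. ]), array([ 50.3, 249.7]), 88.03) (array([476.2, 387. ]), array([19.6, 89.8]), 88.38) 62.675643527068246
wrist tin 0.63 [592.8 186.5  14.2]
scene ruler 0.78 (array([475.9, 386.1]), array([ 51. , 253.1]), 88.26) (array([477.6, 398.2]), array([43.8, 90.2]), 87.01) 204.97315471743707
scene nippers 0.67 [ 456.2 -348.8    4.9]
scene bowl 0.83 [ 702.5 -377.5   -1.6]
scene knob 0.66 [691.8  71.1  16.3]
scene tin 0.57 [595.1 191.7  15.9]
[270 223  27  22 299] (array([607.7, -65.6]), array([44.2, 46. ]), 6.2) n [576.2 597.1 619.1] t [-150.2 -105.6]
[288 239  26  22 329] (array([602. , -10.8]), array([44. , 45.6]), 6.51) n [576.4 597.1 619. ] t [-94.2 -51. ]
[310 258  28  24 350] (array([595.2,  55.3]), array([44.5, 46.4]), 7.56) n [576.5 596.4 619.3] t [-28.3  16.2]
[331 277  29  25 374] (array([589.1, 114.7]), array([43.7, 45.7]), 6.36) n [576.3 596.7 618.5] t [32.6 75.6]
side ruler 0.77 (array([477.4, 384.7]), array([ 60.8, 249.7]), 89.36) (array([475.4, 383.2]), array([24.7, 90.6]), 86.42) 63.09963806404153
side nippers 0.94 [ 453.5 -350.7   -2.6]
side bowl 0.65 [607.5 -66.3  23.6]
side knob 0.7 [694.5  67.8   9.9]
side tin 0.68 [600.1 192.7  14.2]
[279 210  21  13 167] (array([589.5, 112.7]), array([42.9, 47.8]), 4.81) n [576.7 596.2 618.9] t [29.4 74.1]
[293 221  22  14 178] (array([595.7,  53.9]), array([42.7, 44.5]), 9.66) n [577.  596.5 618.8] t [-29.8  13.6]
[310 234  22  14 187] (array([601.9, -12.4]), array([46.7, 44.2]), 89.21) n [577.3 596.2 619.2] t [-95.8 -52. ]
[324 245  24  16 220] (array([608., -69.]), array([42.3, 46.1]), 2.53) n [577.4 596.7 618.4] t [-151.5 -108.4]
```

View pics/scene9.png

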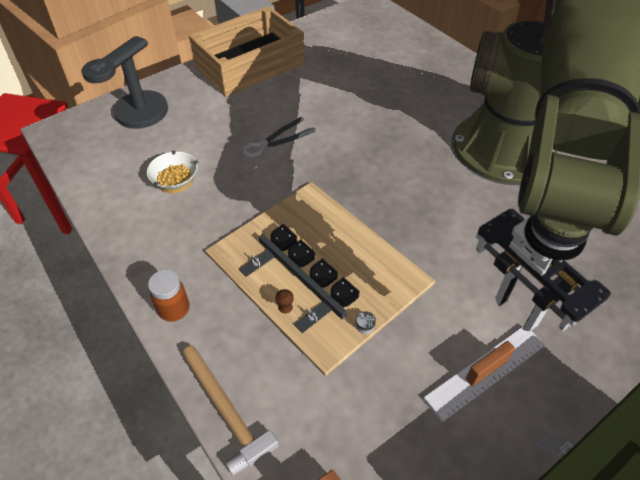

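The scene picture shows the four heels in line against the bar (pixels about 284,237 to 345,292). The ruler lies flat on the ledge (485,370), the gripper is clear of it, and the bystanders have not moved.

```bash
python3 -c "
from cell import *
print(sign_off())"
```

```text
the job is handed in; nothing more can be done
None
```

The job is done and handed in at about 23 s. The four heels stand in line against the stop bar, and the ruler lies flat on the ledge.

- **Push and hold:** I took the ruler by its grip and pushed the heels along with its long edge until I felt the bar. I then held the row there for about 1.5 s. Readings at intervals during the hold were 7.4 to 9.4 N, and the turning moment stayed small, so the pressure was even.
- **Ruler:** I drew it straight back, lifted it over the row, and laid it on the ledge within about 2 mm of where it had been. Then I let go and raised the gripper clear.
- **Row after release:** The flat faces lie within about 0.4 mm of one line in the wrist view, taken after the ruler was drawn back. In the last scene view they lie within 0.3 mm. The round backs are at the bar in the pictures, which fits the contact I felt.
- **Other objects:** The nippers, bowl, knob and tin are where they were, to within about 5 mm, which is the detector's own accuracy.
- **Check that disagreed:** In the last side view the network reported the "bowl" at a heel's position. I took this as a false detection, because the scene view puts the bowl where it was.

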